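# Close up a row of printing blocks and clip the galley's cover home

### The job

Nudge the four loose printing blocks in the galley into one straight, tight row, in any order, flush against its long far wall and closed up against its right-hand end; then set the grey cover on the galley by its grip and press it straight down until both end clips snap over its edge. Do not let go: keep pressing the cover down firmly and finish like that, fingers on the cover, while the carrying strap is fetched. Leave the other things on the bench alone.

Things in the scene. Friction and masses are not known exactly. Their poses are not given: they have to be found in the camera images.
- galley: shallow sheet-metal tray fixed to the bench, turned up to 15 degrees. x: across its short side, away from the robot; y: along its long side, to the left. Origin: centre of the underside, on the bench. Inside 104 (x) by 210 mm (y): inner wall faces at x = +-52, y = +-105. Walls 4 mm thick, floor 3 mm, rim 32 mm above the bench. At the middle of each short end stands a spring clip
- row_corner (a point): inner far right corner of the galley, at floor level (galley x +52, y -105, z 3 mm): the corner that the row closes up to. Flush and tight, the blocks' centres lie at galley x = 31, y = -89, -57, -25 and 7 mm
- clip_left (a joint): left (+y) spring clip: bent steel strip 40 mm wide outside the end wall, top 56 mm above the bench; rad, 0 = at rest, grows as it bends outwards. Its nose reaches 5 mm in over the cover's edge. The edge meets the flared lead-in with the cover 15 mm above home and bends the strip most (about 0.16) from 6 to 3 mm above home; then it springs back to 0 over the edge
- clip_right (a joint): right (-y) spring clip of the galley, mirror image of the left one
- cover: stiff grey plastic cover, plate 122 (its x) by 221 mm (its y), 3 mm thick, 180 g; flared skirts 18 mm deep along both long sides, 2 mm play over the galley. Lies on the bench on its skirts, right way round (axes as the galley's, within 30 degrees); a card frame on top marks its near left corner. Origin: centre of the underside, at the skirts' lower edge. Plate's top at z 21 mm
- cover_grip (a point): centre of the top of the cover's grip, 45 mm above the cover's origin: a solid bar on the middle of the plate, 60 mm long (cover x), 14 mm wide (cover y), 24 mm high above the plate
- cover_home (a point): fixed to the galley, 14 mm above its origin: where the cover's origin lies when home (plate on the rim, cover square on the galley). Pushing it on takes about 8 to 18 N, which drops suddenly as the clips snap over; then the plate meets the rim. Ribs under the plate, 14 mm deep, stand 6 mm before and 6 mm left of a tight row, so it goes home only over a tight row
- block1: printing block: light wooden base, dark relief plate on top showing a round disc; 42 (its x) x 32 (its y) x 23 mm high, 50 g, loose on the galley floor. Origin: centre of the underside. At the start up to 9 degrees askew, its centre 9 to 23 mm short (x) of where it stands when flush
- block2: printing block: light wooden base, dark relief plate on top showing a diamond; 42 (its x) x 32 (its y) x 23 mm high, 50 g, loose on the galley floor. Origin: centre of the underside. At the start up to 9 degrees askew, its centre 9 to 23 mm short (x) of where it stands when flush
- block3: printing block: light wooden base, dark relief plate on top showing three parallel bars; 42 (its x) x 32 (its y) x 23 mm high, 50 g, loose on the galley floor. Origin: centre of the underside. At the start up to 9 degrees askew, its centre 9 to 23 mm short (x) of where it stands when flush
- block4: printing block: light wooden base, dark relief plate on top showing a cross; 42 (its x) x 32 (its y) x 23 mm high, 50 g, loose on the galley floor. Origin: centre of the underside. At the start up to 9 degrees askew, its centre 9 to 23 mm short (x) of where it stands when flush
- cup: bystander: white ceramic cup, 72 mm wide, 75 mm high; origin centre of the foot
- magnifier: bystander: magnifying glass lying flat, lens 86 mm wide, 10 mm high, black handle 100 mm long towards its -x; origin under the lens
- type_box: bystander: low dark wooden box of lead type, 110 x 160 x 32 mm; origin centre of the underside
- composing_stick: bystander: flat brass composing stick, 50 x 200 x 19 mm; origin centre of the underside

How it is judged:
By the outcome, as a careful person would: the job done as asked, in the order asked, and still so for the second after the job is handed in, while the arm keeps its last pose, push and grip.
It also fails if it takes over 72 s, if anything falls off the work surface, if the arm or the gripper's body presses on something with over 40 N, if the wrist force passes 120 N, or if a joint passes its speed limit or range.

### The arm

A 6-joint arm with a two-finger parallel gripper is mounted at the origin on the work surface. World frame = base frame: x ahead of the robot, y to its left, z up, the work surface at z = 0. Lengths are in m, angles in degrees, forces in N, time in s.
With the tool pointing down it reaches from about 0.3 to 0.875 m from the base axis. Payload 4.2 kg.
Tool frame: the origin (TCP) lies at the very end of the fingers, on their centre line; the grasp point (between the pads) lies 19 mm behind it; z points along the fingers, y is the direction in which the jaws open and shut (so a half turn about z gives the same grasp; the last joint's range is limited). The gripper opens to 85 mm and grips with 20 to 120 N. Pads are 22 mm wide; open, the fingers measure 114 mm over their backs; the gripper's body (76 mm by 85 mm) begins 54 mm behind the grasp point. The pads swing forward as they close: fully open they stand 13 mm farther back than shut.
Start: joints at [-68.583, 18.312, 89.639, -0, 72.044, -1.146], TCP at [0.221, -0.531, 0.231] pointing down, gripper open.
Joint ranges: [-177.97, 177.97], [-48.28, 115.42], [12.27, 149.76], [-77.06, 257.06], [2.81, 150.46], [-146.56, 146.56]. Speed limits (degrees/s): [147.25, 147.25, 180, 180, 180, 180].

### API

Orientations are given as a 3x3 rotation matrix whose columns are the frame's x, y, z axes.
In Python, from rig import env, imaging gives the robot as it stands. The module is installed in compiled form; this text tells all that it offers.
- The arm moves only by the shell command python3 -m crank 'ROWS' [FORCE]. ROWS is JSON, a list of rows, each an object with "grip": the closure, from 0 (fully open) to 1 (shut); "slide": the shift along the tool's x, y, z in mm, a list of three; "rot": the turn, a rotation vector about the tool's x, y, z in rad, a list of three. A call has 1 to 5 rows; each row is the pose to reach, as a shift and turn from the pose commanded when the call began, along the tool's axes at that moment; what a row does not reach only later rows make up. A row lasts 1/12 s, in which the tool goes at most 41.7 mm and 7.16 degrees, less where a joint would pass 70% of its speed; a pose out of reach is approached as far as the arm can. A call with a gripper value outside its range is refused whole. The fingers move at their own pace and stop on an object; FORCE is the grip in N (left out, the last holds). Time passes only in rows, so rows that repeat a pose let the fingers close. It gives the time, the measured TCP pose, the force and the opening at its end, in the units of the state.
- env.state(): the state, without advancing time (a new reading comes with each control period).
- imaging.snapshot(name): name is "side" or "top"; returns (picture, depth): 400x640x3 uint8, blue, green, red; 400x640 float32, m along the optical axis (not along the pixel's ray), 0 where there is no reading.
- imaging.camera_info(name): a dict with "K" (3x3 intrinsics, pixels), "R" (3x3) and "t" (3): a world point X has camera coordinates R X + t. Camera axes: x right, y down, z forward; pixel columns grow to the right and rows downward; lengths in m; the calibration is good to about 2 mm. A picture is of the moment at which its call begins. camera_info takes no time and is no camera call.
- env.finish_job(): hands the job in, once; it reports no verdict.
The state is a dict: "time": time; "joints": joint angles; "joint_velocities": joint speeds; "effort": joint torques, N m; "tool_pos": TCP position; "ee_rot": TCP orientation; "force": force on the tool from outside, world axes, zero at the start; "moment": the same for the moment, N m; "gripper_width": finger opening in m.
Only numpy, scipy, OpenCV 4.12 (cv2) and the standard library are available. Lean on these libraries where they do the work, as an engineer would, in place of code of your own. Each camera call takes 0.05 s, during which the arm holds its last target. There are 200 camera calls.

## Working session

There is one attempt and no reset: what is moved stays moved. The work goes in short steps, Python scripts to look and compute and a shell command to move; the robot and the scene stay as the last step left them, time stands still between calls to the robot, and variables do not carry over. Pictures are saved under pics/ and viewed, about 8 in all and at most 12, crops included, and the job is handed in when it is done.

```bash
mkdir -p pics
cat > h.py <<'E'
import numpy as np, cv2
from rig import env, imaging
def snap(n,f=None):
    p,d=imaging.snapshot(n)
    if f: cv2.imwrite('pics/'+f,p)
    c=imaging.camera_info(n); return p,d,c
def world(d,c):
    v,u=np.mgrid[:d.shape[0],:d.shape[1]]
    K,R,t=[np.array(c[k]) for k in('K','R','t')]
    X=np.stack([(u-K[0,2])/K[0,0]*d,(v-K[1,2])/K[1,1]*d,d],-1)
    return (X-t)@R
def px(c,P):
    K,R,t=[np.array(c[k]) for k in('K','R','t')]
    q=(R@np.array(P)+t)@K.T; return q[:2]/q[2]
E
python3 - <<'E'
from h import *
for n in('top','side'):
    p,d,c=snap(n,n+'0.png'); np.savez(n+'0.npz',p=p,d=d)
    print(n,{k:np.round(c[k],3).tolist() for k in c if k in 'KRt'})
print(env.state())
E
```

```text
top {'K': [[414.065, 0.0, 321.673], [0.0, 414.065, 192.661], [0.0, 0.0, 1.0]], 'R': [[0.015, -1.0, 0.012], [-0.997, -0.016, -0.08], [0.08, -0.011, -0.997]], 't': [-0.024, 0.592, 1.353]}
side {'K': [[386.874, 0.0, 321.894], [0.0, 386.874, 195.42], [0.0, 0.0, 1.0]], 'R': [[0.978, -0.209, -0.002], [-0.111, -0.512, -0.852], [0.177, 0.833, -0.524]], 't': [-0.565, 0.139, 1.012]}
{'time': 0.1, 'joints': array([-6.85844663e+01,  1.83465470e+01,  8.96986524e+01, -8.70869535e-04,
        7.20438050e+01, -1.14512684e+00]), 'joint_velocities': array([ 0.0259872 , -0.04117054, -0.07283934, -0.06291586, -0.06479538,
        0.01268186]), 'effort': array([ 1.68733604e-04, -4.16409159e+01, -2.34704250e+01, -9.41965072e-05,
        4.93353320e-03,  1.67187369e-05]), 'tool_pos': array([ 0.22045578, -0.53060514,  0.23058585]), 'ee_rot': array([[ 9.23472061e-01,  3.83665239e-01, -5.80659515e-04],
       [ 3.83665678e-01, -9.23470937e-01,  1.44088657e-03],
       [ 1.65959029e-05, -1.55339761e-03, -9.99998793e-01]]), 'force': array([-0.14861435, -0.35077723,  0.71667909]), 'moment': array([ 0.01085774,  0.03453484, -0.02719412]), 'gripper_width': 0.08558061592709454}
```

View pics/top0.png

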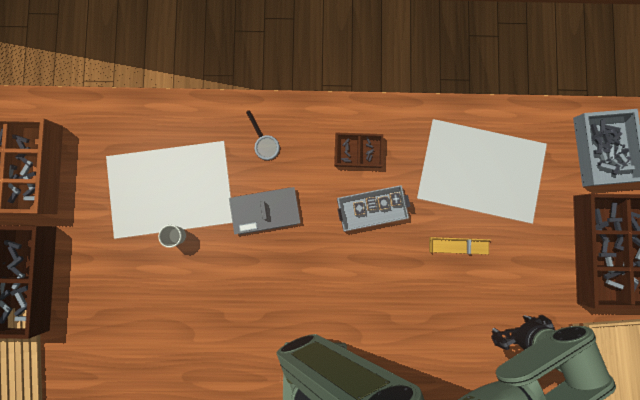

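View pics/side0.png

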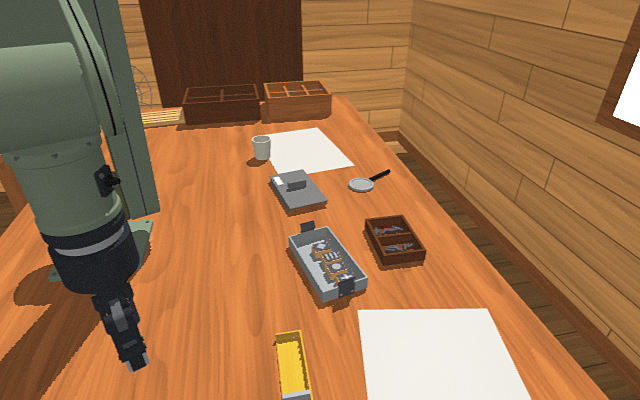

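Top view: the galley is at about (373,209), the cover at (266,211) with its card mark at lower left, and the four blocks at x 360–397. Cup, magnifier, type box and composing stick are all clear of them. Next I measure these and view an enlarged crop.

Run:
```python
from h import *
z=np.load('top0.npz');p,d=z['p'],z['d'];c=imaging.camera_info('top');W=world(d,c)
def rect(u0,u1,v0,v1,lo,hi):
    m=np.zeros(d.shape,bool);m[v0:v1,u0:u1]=1
    m&=(W[...,2]>lo)&(W[...,2]<hi)&(d>0)
    P=W[m]; r=cv2.minAreaRect((P[:,:2]*1000).astype(np.float32)); return r,len(P),np.median(P[:,2])
print('bench z',np.median(W[240:255,260:400,2]))
print('gal',rect(330,418,175,240,.022,.036)); print('gal any',rect(330,418,175,240,.022,.08))
print('cov',rect(222,310,180,240,.012,.03)); print('grip',rect(245,290,190,230,.033,.06))
for n,u,v in(('cup',172,236),('box',360,151),('mag',266,147),('stick',460,246)):print(n,np.round(W[v,u],3))
k=p[175:240,330:418]; k=cv2.resize(k,None,fx=8,fy=8,interpolation=cv2.INTER_CUBIC)
cv2.imwrite('pics/crop0.png',k)
```

```text
bench z 2.2197869212679783e-05
gal (((545.6511840820312, -182.77532958984375), (111.78916931152344, 217.89466857910156), 12.272234916687012), 632, np.float64(0.027112583573096274))
gal any (((545.69873046875, -183.21347045898438), (111.77883911132812, 234.84518432617188), 12.306795120239258), 745, np.float64(0.028051990321241168))
cov (((531.9954833984375, 175.7438507080078), (122.33665466308594, 220.83775329589844), 10.538779258728027), 2359, np.float64(0.02096945189865222))
grip (((531.8585815429688, 175.4132843017578), (59.39936065673828, 14.311139106750488), 10.590127944946289), 83, np.float64(0.04521673359982734))
cup [0.441 0.48  0.008]
box [ 0.739 -0.143  0.002]
mag [0.747 0.177 0.003]
stick [ 0.423 -0.479  0.01 ]
```

View pics/crop0.png

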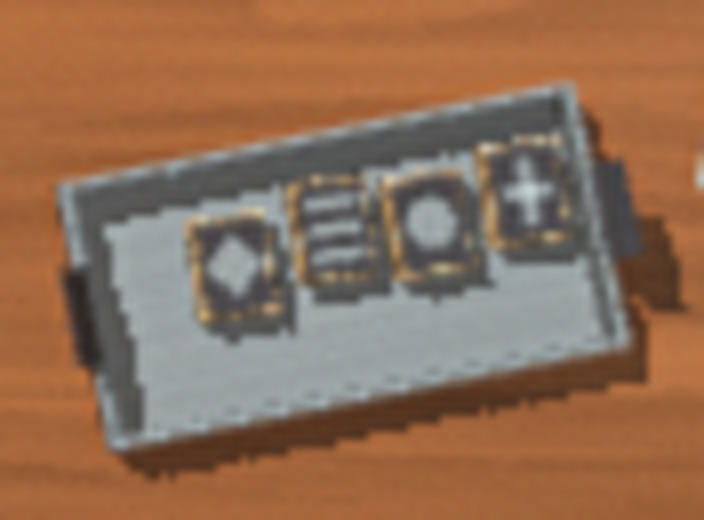

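```bash
cat >> h.py <<'E'
G=np.array([.5457,-.183]); GY=np.radians(12.3)
def rot2(a): return np.array([[np.cos(a),-np.sin(a)],[np.sin(a),np.cos(a)]])
def ray(c,u,v,z):
    K,R,t=[np.array(c[k]) for k in('K','R','t')]
    o=-R.T@t; r=R.T@np.linalg.inv(K)@[u,v,1]; return o+r*(z-o[2])/r[2]
def gal(P): return 1000*((np.array(P)[...,:2]-G)@rot2(GY))
def toolto(P,s=None):
    "slide (mm, tool axes) from present TCP to world P; yaw of tool x"
    s=s or env.state(); return np.round(1000*s['ee_rot'].T@(np.array(P)-s['tool_pos']),1)
def gw(x,y,z): return np.r_[G+rot2(GY)@(np.array([x,y])/1000),z/1000]
E
python3 - <<'E'
from h import *
c=imaging.camera_info('top')
f=lambda a,z:gal(ray(c,330+(a[0]+.5)/8-.5,175+(a[1]+.5)/8-.5,z)).round(1)
for n,a in dict(diamond=(236,267),bars=(333,230),disc=(432,225),cross=(525,192)).items(): print(n,f(a,.026))
for a in((65,190),(570,88),(625,345),(115,445)):print('rimcorner',f(a,.032))
print(toolto(gw(-30,45,150)), toolto(gw(-30,45,100)))
E
```

```text
diamond [ 7.3 43. ]
bars [14.4  0.3]
disc [  8.3 -40.4]
cross [ 14.1 -81.3]
rimcorner [ 52.3 106.4]
rimcorner [  52.5 -107.6]
rimcorner [ -56.  -107.2]
rimcorner [-54.5 107.3]
[ 412.2 -245.7   81. ] [ 412.2 -245.6  131. ]
```

```bash
python3 -m crank '[{"grip":1,"slide":[40,-24,0],"rot":[0,0,0]},{"grip":1,"slide":[75,-45,0],"rot":[0,0,0]},{"grip":1,"slide":[110,-66,0],"rot":[0,0,0]},{"grip":1,"slide":[138,-82,0],"rot":[0,0,0]},{"grip":1,"slide":[168,-100,0],"rot":[0,0,0]}]' 60
python3 -m crank '[{"grip":1,"slide":[35,-21,10],"rot":[0,0,0]},{"grip":1,"slide":[70,-42,20],"rot":[0,0,0]},{"grip":1,"slide":[105,-63,30],"rot":[0,0,0]},{"grip":1,"slide":[140,-84,40],"rot":[0,0,0]},{"grip":1,"slide":[165,-100,50],"rot":[0,0,0]}]'
python3 -m crank '[{"grip":1,"slide":[30,-15,20],"rot":[0,0,0.09]},{"grip":1,"slide":[60,-30,40],"rot":[0,0,0.18]},{"grip":1,"slide":[75,-46,70],"rot":[0,0,0.18]},{"grip":1,"slide":[75,-46,70],"rot":[0,0,0.18]}]'
python3 - <<'E'
from h import *
s=env.state();print(s['time'],gal(s['tool_pos']),s['tool_pos'],s['ee_rot'].round(4).tolist(),s['gripper_width'],s['force'])
print(np.degrees(np.arctan2(s['ee_rot'][1,0],s['ee_rot'][0,0])))
E
```

```text
time: 0.52
tool_pos: [0.3381, -0.3724, 0.231]
ee_rot: [[0.924, 0.384, -0.0], [0.384, -0.924, 0.001], [-0.0, -0.001, -1.0]]
force: [0.2, 0.4, 0.8]
gripper_width: 0.0255
time: 0.93
tool_pos: [0.4526, -0.216, 0.1808]
ee_rot: [[0.923, 0.385, 0.0], [0.385, -0.923, 0.0], [0.001, -0.0, -1.0]]
force: [1.0, 0.2, 0.2]
gripper_width: 0.0003
time: 1.27
tool_pos: [0.501, -0.1428, 0.1062]
ee_rot: [[0.976, 0.216, -0.009], [0.216, -0.976, 0.004], [-0.008, -0.006, -1.0]]
force: [-0.2, 0.0, -0.3]
gripper_width: 0.0001
1.2667 [-35.07911495  48.74202473] [ 0.50104257 -0.14284974  0.10615682] [[0.9764, 0.2159, -0.0095], [0.216, -0.9764, 0.0042], [-0.0083, -0.0062, -0.9999]] 0.0001185490453482393 [-0.15066992  0.02479034 -0.3212923 ]
12.474207894276056
```

```bash
python3 -m crank '[{"grip":1,"slide":[0,6,40],"rot":[0,0,0]},{"grip":1,"slide":[0,6,75],"rot":[0,0,0]},{"grip":1,"slide":[0,6,96],"rot":[0,0,0]},{"grip":1,"slide":[0,6,96],"rot":[0,0,0]},{"grip":1,"slide":[0,6,96],"rot":[0,0,0]}]'
python3 -m crank '[{"grip":1,"slide":[6,0,0],"rot":[0,0,0]},{"grip":1,"slide":[12,0,0],"rot":[0,0,0]},{"grip":1,"slide":[18,0,0],"rot":[0,0,0]},{"grip":1,"slide":[24,0,0],"rot":[0,0,0]},{"grip":1,"slide":[28,0,0],"rot":[0,0,0]}]'
python3 -m crank '[{"grip":1,"slide":[1,0,0],"rot":[0,0,0]},{"grip":1,"slide":[2,0,0],"rot":[0,0,0]},{"grip":1,"slide":[2,0,0],"rot":[0,0,0]},{"grip":1,"slide":[2,0,0],"rot":[0,0,0]}]'
python3 - <<'E'
from h import *
s=env.state();print(s['time'],gal(s['tool_pos']),s['tool_pos'],s['force']);
p,d,c=snap('top')
cv2.imwrite('pics/crop1.png',cv2.resize(p[165:250,320:428],None,fx=7,fy=7,interpolation=cv2.INTER_CUBIC))
E
```

```text
time: 1.68
tool_pos: [0.5037, -0.1535, 0.015]
ee_rot: [[0.977, 0.212, -0.002], [0.212, -0.977, 0.0], [-0.002, -0.001, -1.0]]
force: [0.5, 1.0, 1.0]
gripper_width: 0.0003
time: 2.1
tool_pos: [0.5332, -0.1472, 0.0163]
ee_rot: [[0.977, 0.213, 0.002], [0.213, -0.977, -0.001], [0.002, 0.001, -1.0]]
force: [-0.8, -1.1, 0.1]
gripper_width: -0.0
time: 2.43
tool_pos: [0.5335, -0.1467, 0.0152]
ee_rot: [[0.977, 0.212, -0.0], [0.212, -0.977, 0.0], [-0.0, -0.0, -1.0]]
force: [0.3, -0.3, -0.2]
gripper_width: -0.0002
2.4333 [-4.21713128 38.04076409] [ 0.53347583 -0.14673082  0.01522904] [ 0.32997175 -0.34121269 -0.15657367]
```

View pics/crop1.png

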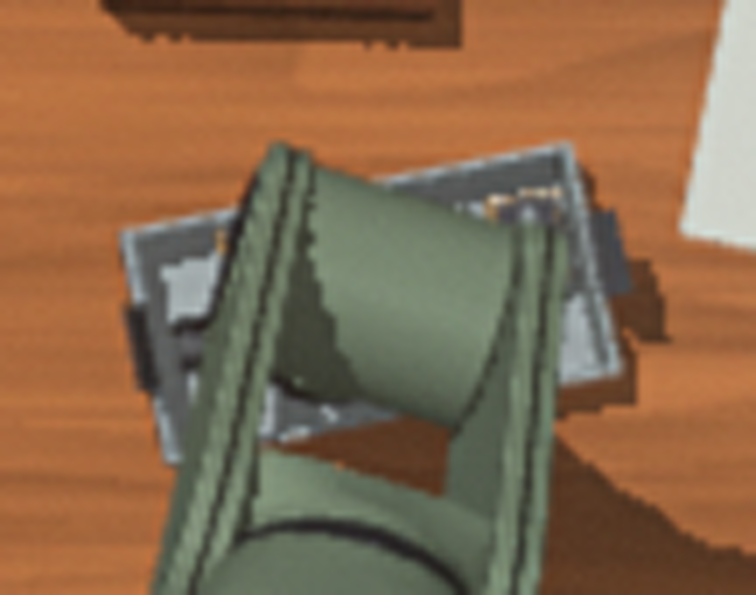

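The arm blocks the top view, so I can't see the blocks while it is working. I'll go by force instead.

```bash
python3 -m crank '[{"grip":1,"slide":[0,-4,7],"rot":[0,0,0]},{"grip":1,"slide":[1,-4,7],"rot":[0,0,0]},{"grip":1,"slide":[2,-4,7],"rot":[0,0,0]},{"grip":1,"slide":[3,-4,7],"rot":[0,0,0]},{"grip":1,"slide":[3,-4,7],"rot":[0,0,0]}]'
python3 -m crank '[{"grip":1,"slide":[1,0,0],"rot":[0,0,0]},{"grip":1,"slide":[2,0,0],"rot":[0,0,0]},{"grip":1,"slide":[2,0,0],"rot":[0,0,0]},{"grip":1,"slide":[2,0,0],"rot":[0,0,0]}]'
python3 - <<'E'
from h import *
s=env.state();print(s['time'],gal(s['tool_pos']),s['tool_pos'],s['force']);
E
```

```text
time: 2.9
tool_pos: [0.535, -0.142, 0.008]
ee_rot: [[0.977, 0.212, -0.002], [0.212, -0.977, 0.0], [-0.002, -0.001, -1.0]]
force: [-2.4, 0.4, -1.0]
gripper_width: 0.0003
time: 3.23
tool_pos: [0.5352, -0.1414, 0.0078]
ee_rot: [[0.977, 0.212, -0.005], [0.212, -0.977, 0.001], [-0.005, -0.002, -1.0]]
force: [-6.5, 0.1, 0.7]
gripper_width: -0.0003
3.2333 [-1.38160324 42.8916771 ] [ 0.53521288 -0.1413872   0.00777846] [-6.53710723  0.07113299  0.72928455]
```

```bash
python3 -m crank '[{"grip":1,"slide":[-20,0,0],"rot":[0,0,0]},{"grip":1,"slide":[-34,3,0],"rot":[0,0,0]},{"grip":1,"slide":[-34,25,0],"rot":[0,0,0]},{"grip":1,"slide":[-34,42.5,0],"rot":[0,0,0]},{"grip":1,"slide":[-34,42.5,0],"rot":[0,0,0]}]'
python3 -m crank '[{"grip":1,"slide":[8,0,0],"rot":[0,0,0]},{"grip":1,"slide":[16,0,0],"rot":[0,0,0]},{"grip":1,"slide":[23,0,0],"rot":[0,0,0]},{"grip":1,"slide":[29,0,0],"rot":[0,0,0]},{"grip":1,"slide":[31,0,0],"rot":[0,0,0]}]'
python3 -m crank '[{"grip":1,"slide":[1,0,0],"rot":[0,0,0]},{"grip":1,"slide":[2,0,0],"rot":[0,0,0]},{"grip":1,"slide":[3,0,0],"rot":[0,0,0]},{"grip":1,"slide":[3,0,0],"rot":[0,0,0]}]'
python3 - <<'E'
from h import *
s=env.state();print(s['time'],gal(s['tool_pos']),s['tool_pos'],s['force']);
E
```

```text
time: 3.65
tool_pos: [0.5159, -0.1936, 0.0091]
ee_rot: [[0.978, 0.21, 0.005], [0.21, -0.978, -0.003], [0.005, 0.004, -1.0]]
force: [-0.2, -0.3, 0.6]
gripper_width: -0.0004
time: 4.07
tool_pos: [0.5447, -0.1831, 0.0083]
ee_rot: [[0.977, 0.214, -0.0], [0.214, -0.977, -0.0], [-0.0, 0.0, -1.0]]
force: [-2.5, -1.5, 2.5]
gripper_width: 0.0001
time: 4.4
tool_pos: [0.5447, -0.1831, 0.0082]
ee_rot: [[0.977, 0.213, -0.004], [0.213, -0.977, 0.001], [-0.004, -0.001, -1.0]]
force: [-4.9, -0.9, 3.8]
gripper_width: -0.0003
4.4 [-0.9638398   0.12313001] [ 0.54473205 -0.18308502  0.00817286] [-4.94703554 -0.85066529  3.8265203 ]
```

```bash
python3 -m crank '[{"grip":1,"slide":[-20,0,0],"rot":[0,0,0]},{"grip":1,"slide":[-35,3,0],"rot":[0,0,0]},{"grip":1,"slide":[-35,25,0],"rot":[0,0,0]},{"grip":1,"slide":[-35,40.5,0],"rot":[0,0,0]},{"grip":1,"slide":[-35,40.5,0],"rot":[0,0,0]}]'
python3 -m crank '[{"grip":1,"slide":[8,0,0],"rot":[0,0,0]},{"grip":1,"slide":[16,0,0],"rot":[0,0,0]},{"grip":1,"slide":[23,0,0],"rot":[0,0,0]},{"grip":1,"slide":[29,0,0],"rot":[0,0,0]},{"grip":1,"slide":[32,0,0],"rot":[0,0,0]}]'
python3 -m crank '[{"grip":1,"slide":[1,0,0],"rot":[0,0,0]},{"grip":1,"slide":[2,0,0],"rot":[0,0,0]},{"grip":1,"slide":[3,0,0],"rot":[0,0,0]},{"grip":1,"slide":[3,0,0],"rot":[0,0,0]}]'
python3 - <<'E'
from h import *
s=env.state();print(s['time'],gal(s['tool_pos']),s['tool_pos'],s['force']);
E
```

```text
time: 4.82
tool_pos: [0.5232, -0.2334, 0.0088]
ee_rot: [[0.978, 0.21, 0.004], [0.21, -0.978, -0.002], [0.004, 0.003, -1.0]]
force: [0.6, 0.1, -0.2]
gripper_width: 0.0
time: 5.23
tool_pos: [0.5533, -0.2227, 0.0082]
ee_rot: [[0.977, 0.214, -0.0], [0.214, -0.977, -0.0], [-0.0, 0.0, -1.0]]
force: [-7.7, -3.3, 5.6]
gripper_width: -0.0002
time: 5.57
tool_pos: [0.5533, -0.2227, 0.0082]
ee_rot: [[0.977, 0.213, -0.004], [0.213, -0.977, 0.001], [-0.004, -0.001, -1.0]]
force: [-5.7, -1.0, 3.4]
gripper_width: 0.0001
5.5667 [ -1.03707136 -40.41358538] [ 0.55329606 -0.22270684  0.00823655] [-5.74231422 -1.03545376  3.38825938]
```

```bash
python3 -m crank '[{"grip":1,"slide":[-20,0,0],"rot":[0,0,0]},{"grip":1,"slide":[-35,3,0],"rot":[0,0,0]},{"grip":1,"slide":[-35,25,0],"rot":[0,0,0]},{"grip":1,"slide":[-35,41,0],"rot":[0,0,0]},{"grip":1,"slide":[-35,41,0],"rot":[0,0,0]}]'
python3 -m crank '[{"grip":1,"slide":[8,0,0],"rot":[0,0,0]},{"grip":1,"slide":[16,0,0],"rot":[0,0,0]},{"grip":1,"slide":[23,0,0],"rot":[0,0,0]},{"grip":1,"slide":[29,0,0],"rot":[0,0,0]},{"grip":1,"slide":[32,0,0],"rot":[0,0,0]}]'
python3 -m crank '[{"grip":1,"slide":[1,0,0],"rot":[0,0,0]},{"grip":1,"slide":[2,0,0],"rot":[0,0,0]},{"grip":1,"slide":[3,0,0],"rot":[0,0,0]},{"grip":1,"slide":[3,0,0],"rot":[0,0,0]}]'
python3 - <<'E'
from h import *
s=env.state();print(s['time'],gal(s['tool_pos']),s['tool_pos'],s['force']);
E
```

```text
time: 5.98
tool_pos: [0.5319, -0.2737, 0.0089]
ee_rot: [[0.978, 0.21, 0.005], [0.21, -0.978, -0.003], [0.004, 0.004, -1.0]]
force: [0.5, -0.5, -0.7]
gripper_width: 0.0
time: 6.4
tool_pos: [0.562, -0.2627, 0.0082]
ee_rot: [[0.977, 0.214, -0.001], [0.214, -0.977, -0.0], [-0.001, -0.0, -1.0]]
force: [-6.0, -2.6, 3.9]
gripper_width: -0.0002
time: 6.73
tool_pos: [0.5619, -0.2627, 0.0083]
ee_rot: [[0.977, 0.213, -0.004], [0.213, -0.977, 0.001], [-0.004, -0.002, -1.0]]
force: [-6.2, -1.2, 3.5]
gripper_width: 0.0001
6.7333 [ -1.13139969 -81.34205606] [ 0.5619229  -0.26271592  0.00825766] [-6.24568275 -1.16636632  3.49217279]
```

```bash
python3 -m crank '[{"grip":1,"slide":[-20,0,0],"rot":[0,0,0]},{"grip":1,"slide":[-35,-3,0],"rot":[0,0,0]},{"grip":1,"slide":[-35,-40,0],"rot":[0,0,0]},{"grip":1,"slide":[-35,-75,0],"rot":[0,0,0]},{"grip":1,"slide":[-35,-75,0],"rot":[0,0,0]}]'
python3 -m crank '[{"grip":1,"slide":[0,-35,0],"rot":[0,0,0]},{"grip":1,"slide":[0,-65,0],"rot":[0,0,0]},{"grip":1,"slide":[0,-86,0],"rot":[0,0,0]},{"grip":1,"slide":[0,-86,0],"rot":[0,0,0]},{"grip":1,"slide":[0,-86,0],"rot":[0,0,0]}]'
python3 - <<'E'
from h import *
s=env.state();print(s['time'],gal(s['tool_pos']),s['tool_pos'],s['force']);
E
```

```text
time: 7.15
tool_pos: [0.5107, -0.1924, 0.0079]
ee_rot: [[0.977, 0.214, -0.004], [0.214, -0.977, 0.004], [-0.003, -0.004, -1.0]]
force: [-1.0, -0.3, -0.3]
gripper_width: -0.0004
time: 7.57
tool_pos: [0.4961, -0.1125, 0.0085]
ee_rot: [[0.977, 0.214, 0.001], [0.214, -0.977, -0.0], [0.001, 0.001, -1.0]]
force: [-0.4, -0.2, -0.2]
gripper_width: -0.0001
7.5667 [-33.44082484  79.49642162] [ 0.49609164 -0.11245228  0.0085431 ] [-0.3847428  -0.17742359 -0.18722552]
```

```bash
python3 -m crank '[{"grip":1,"slide":[30,0,0],"rot":[0,0,0]},{"grip":1,"slide":[63,-2,0],"rot":[0,0,0]},{"grip":1,"slide":[63,0,0],"rot":[0,0,0]},{"grip":1,"slide":[63,3,0],"rot":[0,0,0]},{"grip":1,"slide":[63,8,0],"rot":[0,0,0]}]'
python3 -m crank '[{"grip":1,"slide":[0,6,0],"rot":[0,0,0]},{"grip":1,"slide":[0,12,0],"rot":[0,0,0]},{"grip":1,"slide":[0,18,0],"rot":[0,0,0]},{"grip":1,"slide":[0,24,0],"rot":[0,0,0]},{"grip":1,"slide":[0,28,0],"rot":[0,0,0]}]'
python3 -m crank '[{"grip":1,"slide":[0,2,0],"rot":[0,0,0]},{"grip":1,"slide":[0,4,0],"rot":[0,0,0]},{"grip":1,"slide":[0,5,0],"rot":[0,0,0]},{"grip":1,"slide":[0,5,0],"rot":[0,0,0]},{"grip":1,"slide":[0,5,0],"rot":[0,0,0]}]'
python3 - <<'E'
from h import *
s=env.state();print(s['time'],gal(s['tool_pos']),s['tool_pos'],s['force']);
E
```

```text
time: 7.98
tool_pos: [0.5585, -0.1083, 0.008]
ee_rot: [[0.977, 0.212, -0.001], [0.212, -0.977, 0.0], [-0.001, -0.0, -1.0]]
force: [-0.6, 1.4, 0.2]
gripper_width: 0.0002
time: 8.4
tool_pos: [0.5644, -0.1358, 0.0083]
ee_rot: [[0.977, 0.211, -0.001], [0.211, -0.977, 0.0], [-0.0, -0.0, -1.0]]
force: [-0.4, 1.7, 0.1]
gripper_width: -0.0002
time: 8.82
tool_pos: [0.5657, -0.1396, 0.0083]
ee_rot: [[0.977, 0.212, -0.0], [0.212, -0.977, -0.0], [-0.0, -0.0, -1.0]]
force: [-0.9, 0.9, -0.7]
gripper_width: 0.0003
8.8167 [28.78216075 38.09806538] [ 0.56570544 -0.13964498  0.00825396] [-0.90913091  0.91645476 -0.70024651]
```

```bash
python3 -m crank '[{"grip":1,"slide":[0,1,0],"rot":[0,0,0]},{"grip":1,"slide":[0,2,0],"rot":[0,0,0]},{"grip":1,"slide":[0,3,0],"rot":[0,0,0]},{"grip":1,"slide":[0,3,0],"rot":[0,0,0]},{"grip":1,"slide":[0,3,0],"rot":[0,0,0]}]'
python3 - <<'E'
from h import *
s=env.state();print(s['time'],gal(s['tool_pos']),s['tool_pos'],s['force']);
E
```

```text
time: 9.23
tool_pos: [0.5654, -0.1409, 0.0081]
ee_rot: [[0.977, 0.211, -0.003], [0.211, -0.977, 0.003], [-0.002, -0.003, -1.0]]
force: [-2.9, 7.2, 1.5]
gripper_width: 0.0003
9.2333 [28.23639992 36.93429209] [ 0.56542012 -0.1408983   0.00806076] [-2.87025859  7.24068652  1.46659313]
```

```bash
python3 -m crank '[{"grip":1,"slide":[0,-8,0],"rot":[0,0,0]},{"grip":1,"slide":[-35,-8,0],"rot":[0,0,0]},{"grip":1,"slide":[-55,-8,0],"rot":[0,0,0]},{"grip":1,"slide":[-55,20,0],"rot":[0,0,0]},{"grip":1,"slide":[-55,44,0],"rot":[0,0,0]}]'
python3 -m crank '[{"grip":1,"slide":[5,0,0],"rot":[0,0,0]},{"grip":1,"slide":[12,0,0],"rot":[0,0,0]},{"grip":1,"slide":[19,0,0],"rot":[0,0,0]},{"grip":1,"slide":[24,0,0],"rot":[0,0,0]},{"grip":1,"slide":[26,0,0],"rot":[0,0,0]}]'
python3 -m crank '[{"grip":1,"slide":[1,0,0],"rot":[0,0,0]},{"grip":1,"slide":[2,0,0],"rot":[0,0,0]},{"grip":1,"slide":[2,0,0],"rot":[0,0,0]},{"grip":1,"slide":[2,0,0],"rot":[0,0,0]}]'
python3 - <<'E'
from h import *
s=env.state();print(s['time'],gal(s['tool_pos']),s['tool_pos'],s['force']);
E
```

```text
time: 9.65
tool_pos: [0.5215, -0.1977, 0.0087]
ee_rot: [[0.977, 0.214, 0.001], [0.214, -0.977, -0.001], [0.001, 0.001, -1.0]]
force: [0.9, -0.1, 0.1]
gripper_width: 0.0001
time: 10.07
tool_pos: [0.5465, -0.1912, 0.0082]
ee_rot: [[0.977, 0.215, -0.004], [0.215, -0.977, -0.001], [-0.004, -0.0, -1.0]]
force: [-8.2, -4.1, 6.4]
gripper_width: 0.0001
time: 10.4
tool_pos: [0.5465, -0.1912, 0.0083]
ee_rot: [[0.977, 0.215, -0.007], [0.215, -0.977, -0.001], [-0.007, -0.001, -1.0]]
force: [-8.3, -6.1, 7.0]
gripper_width: 0.0004
10.4 [-0.98904597 -8.20489904] [ 0.54648155 -0.19122726  0.0082778 ] [-8.27826647 -6.14933814  6.98774813]
```

```bash
python3 -m crank '[{"grip":1,"slide":[-15,0,0],"rot":[0,0,0]},{"grip":1,"slide":[-22,30,0],"rot":[0,0,0]},{"grip":1,"slide":[-22,64,0],"rot":[0,0,0]},{"grip":1,"slide":[-15,64,0],"rot":[0,0,0]},{"grip":1,"slide":[-6,64,0],"rot":[0,0,0]}]'
python3 -m crank '[{"grip":1,"slide":[3,0,0],"rot":[0,0,0]},{"grip":1,"slide":[5,0,0],"rot":[0,0,0]},{"grip":1,"slide":[6,0,0],"rot":[0,0,0]},{"grip":1,"slide":[6,0,0],"rot":[0,0,0]},{"grip":1,"slide":[6,0,0],"rot":[0,0,0]}]'
python3 - <<'E'
from h import *
s=env.state();print(s['time'],gal(s['tool_pos']),s['tool_pos'],s['force']);
E
python3 -m crank '[{"grip":1,"slide":[-15,0,0],"rot":[0,0,0]},{"grip":1,"slide":[-30,-10,0],"rot":[0,0,0]},{"grip":1,"slide":[-30,-50,0],"rot":[0,0,0]},{"grip":1,"slide":[-30,-88,0],"rot":[0,0,0]},{"grip":1,"slide":[-30,-125,0],"rot":[0,0,0]}]'
python3 -m crank '[{"grip":1,"slide":[15,-2,0],"rot":[0,0,0]},{"grip":1,"slide":[40,-3,0],"rot":[0,0,0]},{"grip":1,"slide":[60,-3,0],"rot":[0,0,0]},{"grip":1,"slide":[60,0,0],"rot":[0,0,0]},{"grip":1,"slide":[60,4,0],"rot":[0,0,0]}]'
python3 - <<'E'
from h import *
s=env.state();print(s['time'],gal(s['tool_pos']),s['tool_pos'],s['force']);
E
```

```text
time: 10.82
tool_pos: [0.5577, -0.2559, 0.0083]
ee_rot: [[0.978, 0.211, 0.0], [0.211, -0.978, -0.0], [0.0, 0.0, -1.0]]
force: [-0.9, -0.3, 0.5]
gripper_width: 0.0002
time: 11.23
tool_pos: [0.5601, -0.2544, 0.0082]
ee_rot: [[0.976, 0.216, -0.007], [0.216, -0.976, -0.003], [-0.007, 0.001, -1.0]]
force: [-10.4, -9.4, 4.7]
gripper_width: -0.0002
11.2333 [ -1.12913963 -72.79486309] [ 0.5601043  -0.25436444  0.00818792] [-10.35457001  -9.42308137   4.69922826]
time: 11.65
tool_pos: [0.5063, -0.1355, 0.0082]
ee_rot: [[0.977, 0.212, -0.001], [0.212, -0.977, 0.001], [-0.001, -0.001, -1.0]]
force: [0.1, 0.6, 0.4]
gripper_width: -0.0002
time: 12.07
tool_pos: [0.5673, -0.1273, 0.0081]
ee_rot: [[0.976, 0.216, -0.0], [0.216, -0.976, 0.0], [-0.0, -0.0, -1.0]]
force: [-0.8, 0.1, -0.7]
gripper_width: -0.0
12.0667 [32.92637247 49.78724958] [ 0.56726437 -0.12734127  0.00810736] [-0.83541253  0.06144173 -0.72490926]
```

Now the final close-up push, then I retreat toward the cover and look.

```bash
python3 -m crank '[{"grip":1,"slide":[0,4,0],"rot":[0,0,0]},{"grip":1,"slide":[0,8,0],"rot":[0,0,0]},{"grip":1,"slide":[0,11,0],"rot":[0,0,0]},{"grip":1,"slide":[0,13,0],"rot":[0,0,0]},{"grip":1,"slide":[0,15,0],"rot":[0,0,0]}]'
python3 -m crank '[{"grip":1,"slide":[0,0,0],"rot":[0,0,0]},{"grip":1,"slide":[0,0,0],"rot":[0,0,0]}]'
python3 - <<'E'
from h import *
s=env.state();print(s['time'],gal(s['tool_pos']),s['tool_pos'],s['force']);
E
python3 -m crank '[{"grip":1,"slide":[0,-15,0],"rot":[0,0,0]},{"grip":1,"slide":[0,-15,-40],"rot":[0,0,0]},{"grip":1,"slide":[0,-15,-80],"rot":[0,0,0]},{"grip":1,"slide":[0,-45,-105],"rot":[0,0,0]},{"grip":1,"slide":[-10,-85,-110],"rot":[0,0,0]}]'
python3 -m crank '[{"grip":0,"slide":[-20,-38,0],"rot":[0,0,0]},{"grip":0,"slide":[-30,-76,0],"rot":[0,0,0]},{"grip":0,"slide":[-40,-114,0],"rot":[0,0,0]},{"grip":0,"slide":[-50,-150,0],"rot":[0,0,0]},{"grip":0,"slide":[-60,-190,0],"rot":[0,0,0]}]'
python3 - <<'E'
from h import *
s=env.state();print(s['time'],s['tool_pos'],s['force']); print(toolto([.532,.1755,.1]))
p,d,c=snap('top')
cv2.imwrite('pics/crop2.png',cv2.resize(p[165:250,320:428],None,fx=7,fy=7,interpolation=cv2.INTER_CUBIC))
E
```

```text
time: 12.48
tool_pos: [0.5681, -0.1406, 0.0082]
ee_rot: [[0.978, 0.208, -0.004], [0.208, -0.978, 0.007], [-0.002, -0.008, -1.0]]
force: [-1.0, 21.4, 4.7]
gripper_width: -0.0003
time: 12.65
tool_pos: [0.5681, -0.1405, 0.0082]
ee_rot: [[0.978, 0.209, -0.004], [0.209, -0.978, 0.007], [-0.002, -0.007, -1.0]]
force: [-0.2, 14.9, 1.9]
gripper_width: -0.0
12.65 [30.91809819 36.72574981] [ 0.56808469 -0.14053077  0.00817274] [-0.16821647 14.93843784  1.86913528]
time: 13.07
tool_pos: [0.5469, -0.0649, 0.1235]
ee_rot: [[0.978, 0.208, 0.013], [0.208, -0.978, -0.003], [0.012, 0.005, -1.0]]
force: [1.6, 1.3, -1.0]
gripper_width: 0.0001
time: 13.48
tool_pos: [0.4416, 0.1104, 0.1184]
ee_rot: [[0.978, 0.211, 0.001], [0.211, -0.978, -0.001], [0.0, 0.001, -1.0]]
force: [1.1, 0.4, -0.3]
gripper_width: 0.0605
13.4833 [0.44157813 0.11044116 0.11844861] [ 1.06405969  0.39691435 -0.28381511]
[102.1 -44.6  18.5]
```

View pics/crop2.png

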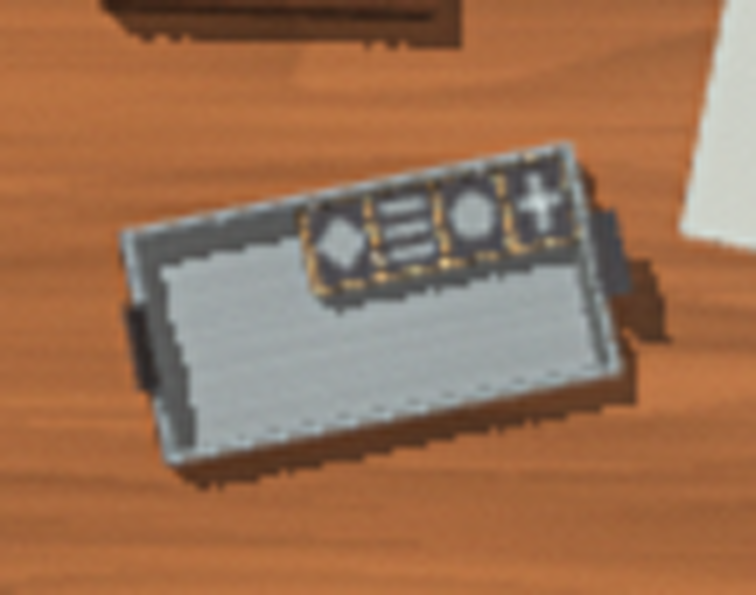

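The row is tight and flush in the far right corner: diamond (340,240), bars (402,228), disc (475,213), cross (540,200). Next is the cover.

```bash
python3 -m crank '[{"grip":0,"slide":[36,-15,0],"rot":[0,0,0.015]},{"grip":0,"slide":[72,-30,0],"rot":[0,0,0.03]},{"grip":0,"slide":[102,-44,20],"rot":[0,0,0.03]},{"grip":0,"slide":[102,-44,30],"rot":[0,0,0.03]},{"grip":0,"slide":[102,-44,30],"rot":[0,0,0.03]}]' 110
python3 - <<'E'
from h import *
s=env.state();print(s['time'],s['tool_pos'],s['force'],s['gripper_width']); print(toolto([.532,.1755,.023]),np.degrees(np.arctan2(s['ee_rot'][1,0],s['ee_rot'][0,0])))
E
```

```text
time: 13.95
tool_pos: [0.5323, 0.1743, 0.0855]
ee_rot: [[0.983, 0.184, -0.005], [0.184, -0.983, -0.002], [-0.006, 0.001, -1.0]]
force: [-0.1, -0.1, -0.5]
gripper_width: 0.0857
13.95 [0.53226953 0.17425538 0.08547107] [-0.11657968 -0.12905832 -0.46070062] 0.08567982542186058
[ 0.3 -1.3 62.5] 10.582817263264943
```

```bash
python3 -m crank '[{"grip":0,"slide":[0,-1,25],"rot":[0,0,0]},{"grip":0,"slide":[0,-1,45],"rot":[0,0,0]},{"grip":0,"slide":[0,-1,58],"rot":[0,0,0]},{"grip":0,"slide":[0,-1,62],"rot":[0,0,0]},{"grip":0,"slide":[0,-1,62],"rot":[0,0,0]}]'
python3 -m crank '[{"grip":1,"slide":[0,0,0],"rot":[0,0,0]},{"grip":1,"slide":[0,0,0],"rot":[0,0,0]},{"grip":1,"slide":[0,0,0],"rot":[0,0,0]},{"grip":1,"slide":[0,0,0],"rot":[0,0,0]},{"grip":1,"slide":[0,0,0],"rot":[0,0,0]}]' 110
python3 -m crank '[{"grip":1,"slide":[0,0,0],"rot":[0,0,0]},{"grip":1,"slide":[0,0,0],"rot":[0,0,0]},{"grip":1,"slide":[0,0,0],"rot":[0,0,0]}]'
```

```text
time: 14.37
tool_pos: [0.5317, 0.1743, 0.0258]
ee_rot: [[0.983, 0.182, -0.003], [0.182, -0.983, -0.001], [-0.003, 0.001, -1.0]]
force: [0.3, -1.2, 0.1]
gripper_width: 0.0853
time: 14.78
tool_pos: [0.5336, 0.1755, 0.0269]
ee_rot: [[0.983, 0.183, 0.001], [0.183, -0.983, 0.0], [0.001, 0.0, -1.0]]
force: [-0.6, 1.2, -0.4]
gripper_width: 0.0252
time: 15.03
tool_pos: [0.5335, 0.1754, 0.0271]
ee_rot: [[0.983, 0.183, 0.001], [0.183, -0.983, -0.0], [0.001, 0.0, -1.0]]
force: [-2.0, -0.8, 5.1]
gripper_width: 0.0115
```

The grip reads 11.5 mm on a 14 mm bar and the TCP is at 27 mm, so it is too high on the bar. I'll reopen, go lower and grip again.

```bash
python3 -m crank '[{"grip":0,"slide":[0,0,0],"rot":[0,0,0]},{"grip":0,"slide":[0,0,0],"rot":[0,0,0]},{"grip":0.4,"slide":[-1.5,0,5],"rot":[0,0,0]},{"grip":0.4,"slide":[-1.5,0,5],"rot":[0,0,0]},{"grip":0.4,"slide":[-1.5,0,5],"rot":[0,0,0]}]'
python3 -m crank '[{"grip":1,"slide":[0,0,0],"rot":[0,0,0]},{"grip":1,"slide":[0,0,0],"rot":[0,0,0]},{"grip":1,"slide":[0,0,0],"rot":[0,0,0]},{"grip":1,"slide":[0,0,0],"rot":[0,0,0]},{"grip":1,"slide":[0,0,0],"rot":[0,0,0]}]' 110
python3 -m crank '[{"grip":1,"slide":[0,0,0],"rot":[0,0,0]},{"grip":1,"slide":[0,0,0],"rot":[0,0,0]},{"grip":1,"slide":[0,0,0],"rot":[0,0,0]}]'
python3 - <<'E'
from h import *
p,d,c=snap('side')
cv2.imwrite('pics/s1.png',cv2.resize(p[110:230,230:360],None,fx=5,fy=5,interpolation=cv2.INTER_CUBIC))
E
```

```text
time: 15.45
tool_pos: [0.5312, 0.1751, 0.0206]
ee_rot: [[0.983, 0.183, -0.001], [0.183, -0.983, -0.001], [-0.001, 0.0, -1.0]]
force: [-0.3, 0.4, 0.3]
gripper_width: 0.0516
time: 15.87
tool_pos: [0.5319, 0.1752, 0.0216]
ee_rot: [[0.983, 0.183, 0.0], [0.183, -0.983, 0.0], [0.0, 0.0, -1.0]]
force: [-1.0, -0.3, 3.2]
gripper_width: 0.0119
time: 16.12
tool_pos: [0.5319, 0.1752, 0.0216]
ee_rot: [[0.983, 0.183, 0.0], [0.183, -0.983, 0.0], [0.0, 0.0, -1.0]]
force: [-0.4, -1.3, 4.1]
gripper_width: 0.0119
```

View pics/s1.png

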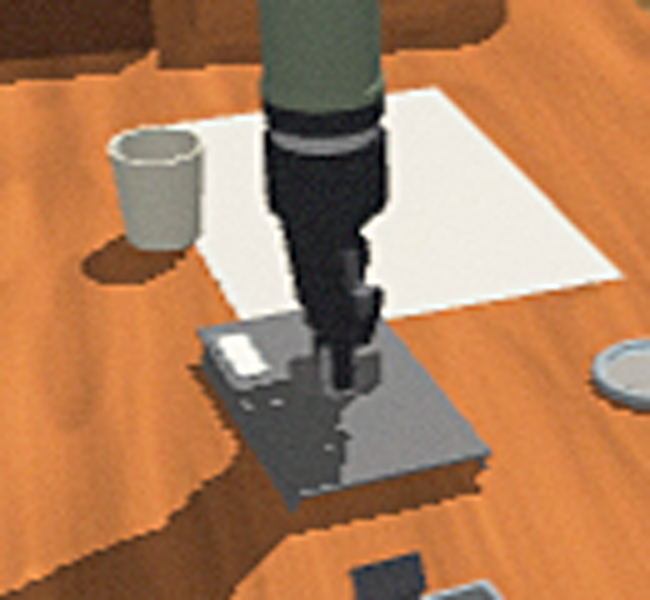

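```bash
python3 -m crank '[{"grip":1,"slide":[0,0,-10],"rot":[0,0,0]},{"grip":1,"slide":[0,0,-30],"rot":[0,0,0]},{"grip":1,"slide":[0,0,-55],"rot":[0,0,0]},{"grip":1,"slide":[0,0,-80],"rot":[0,0,0]},{"grip":1,"slide":[0,0,-90],"rot":[0,0,0]}]'
python3 -m crank '[{"grip":1,"slide":[-2,15,0],"rot":[0,0,0]},{"grip":1,"slide":[-6,40,0],"rot":[0,0,0]},{"grip":1,"slide":[-11,70,0],"rot":[0,0,0]},{"grip":1,"slide":[-15,100,0],"rot":[0,0,0]},{"grip":1,"slide":[-19,130,0],"rot":[0,0,0]}]'
python3 -m crank '[{"grip":1,"slide":[-5,30,0],"rot":[0,0,0]},{"grip":1,"slide":[-10,60,0],"rot":[0,0,0]},{"grip":1,"slide":[-15,90,0],"rot":[0,0,0]},{"grip":1,"slide":[-20,120,0],"rot":[0,0,0]},{"grip":1,"slide":[-25,150,0],"rot":[0,0,0]}]'
python3 -m crank '[{"grip":1,"slide":[-3,25,0],"rot":[0,0,-0.015]},{"grip":1,"slide":[-6,50,0],"rot":[0,0,-0.03]},{"grip":1,"slide":[-8,68,0],"rot":[0,0,-0.03]},{"grip":1,"slide":[-8,74,0],"rot":[0,0,-0.03]},{"grip":1,"slide":[-8,74,0],"rot":[0,0,-0.03]}]'
python3 - <<'E'
from h import *
s=env.state();print(s['time'],s['tool_pos'],s['force'],s['gripper_width']); print(toolto([.5457,-.183,.06]),np.degrees(np.arctan2(s['ee_rot'][1,0],s['ee_rot'][0,0])))
p,d,c=snap('side')
cv2.imwrite('pics/s2.png',cv2.resize(p[170:310,250:400],None,fx=5,fy=4.2,interpolation=cv2.INTER_CUBIC))
E
```

```text
time: 16.58
tool_pos: [0.5332, 0.1757, 0.1143]
ee_rot: [[0.983, 0.183, 0.005], [0.183, -0.983, 0.001], [0.005, -0.001, -1.0]]
force: [0.4, 0.6, -2.7]
gripper_width: 0.0117
time: 17.0
tool_pos: [0.5361, 0.0428, 0.1106]
ee_rot: [[0.983, 0.184, -0.001], [0.184, -0.983, -0.0], [-0.001, -0.0, -1.0]]
force: [0.4, -0.1, -1.6]
gripper_width: 0.0119
time: 17.42
tool_pos: [0.5389, -0.1095, 0.1106]
ee_rot: [[0.983, 0.183, -0.001], [0.183, -0.983, 0.0], [-0.001, -0.001, -1.0]]
force: [1.3, 0.4, -2.6]
gripper_width: 0.0122
time: 17.83
tool_pos: [0.5451, -0.1835, 0.1106]
ee_rot: [[0.978, 0.21, -0.001], [0.21, -0.978, 0.0], [-0.001, -0.0, -1.0]]
force: [1.3, 0.4, -2.0]
gripper_width: 0.0117
17.8333 [ 0.54508185 -0.18350655  0.11055259] [ 1.31472552  0.35174125 -1.98947548] 0.011692591385017975
[ 0.8 -0.3 50.6] 12.119299330600631
```

View pics/s2.png

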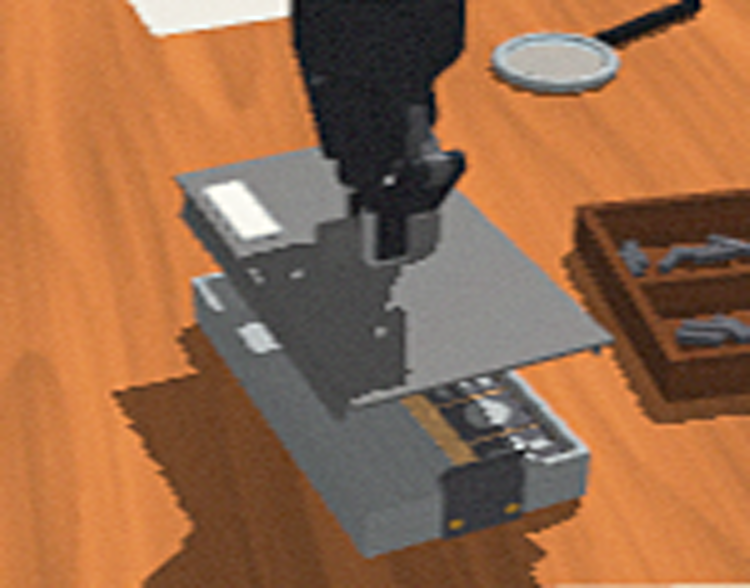

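```bash
python3 -m crank '[{"grip":1,"slide":[1,0,15],"rot":[0,0,-0.003]},{"grip":1,"slide":[1,0,32],"rot":[0,0,-0.003]},{"grip":1,"slide":[1,0,46],"rot":[0,0,-0.003]},{"grip":1,"slide":[1,0,52],"rot":[0,0,-0.003]},{"grip":1,"slide":[1,0,54],"rot":[0,0,-0.003]}]'
python3 -m crank '[{"grip":1,"slide":[0,0,2],"rot":[0,0,0]},{"grip":1,"slide":[0,0,4],"rot":[0,0,0]},{"grip":1,"slide":[0,0,6],"rot":[0,0,0]},{"grip":1,"slide":[0,0,6],"rot":[0,0,0]},{"grip":1,"slide":[0,0,6],"rot":[0,0,0]}]'
python3 - <<'E'
from h import *
s=env.state();print(s['time'],s['tool_pos'],s['force'],s['moment'],gal(s['tool_pos']))
E
```

```text
time: 18.3
tool_pos: [0.5454, -0.1805, 0.056]
ee_rot: [[0.976, 0.216, -0.003], [0.216, -0.976, 0.001], [-0.003, -0.002, -1.0]]
force: [0.0, -0.5, -2.9]
gripper_width: 0.012
time: 18.72
tool_pos: [0.5465, -0.1822, 0.0517]
ee_rot: [[0.977, 0.215, 0.001], [0.215, -0.977, -0.0], [0.001, 0.0, -1.0]]
force: [-0.1, -0.2, -2.3]
gripper_width: 0.0119
18.7167 [ 0.54654904 -0.18218283  0.0516943 ] [-0.10266774 -0.20261531 -2.3042919 ] [-0.01612695  0.02418053  0.04122255] [1.00363324 0.61753956]
```

```bash
python3 -m crank '[{"grip":1,"slide":[0,0,2],"rot":[0,0,0]},{"grip":1,"slide":[0,0,4],"rot":[0,0,0]},{"grip":1,"slide":[0,0,6],"rot":[0,0,0]},{"grip":1,"slide":[0,0,6],"rot":[0,0,0]},{"grip":1,"slide":[0,0,6],"rot":[0,0,0]}]'
python3 -c "
from h import *
s=env.state();print(s['time'],s['tool_pos'],s['force'],s['moment'],gal(s['tool_pos']))"
```

```text
time: 19.13
tool_pos: [0.5473, -0.1825, 0.0462]
ee_rot: [[0.977, 0.215, 0.002], [0.215, -0.977, -0.001], [0.002, 0.001, -1.0]]
force: [0.8, -0.5, 4.9]
gripper_width: 0.0117
19.1333 [ 0.54727444 -0.18249948  0.04622692] [ 0.84797717 -0.47408466  4.89162586] [-0.05544272 -0.02930604  0.01169858] [1.64492906 0.15362357]
```

```bash
python3 -m crank '[{"grip":1,"slide":[-0.5,0,2],"rot":[0,0,0]},{"grip":1,"slide":[-0.5,0,4],"rot":[0,0,0]},{"grip":1,"slide":[-0.5,0,6],"rot":[0,0,0]},{"grip":1,"slide":[-0.5,0,6],"rot":[0,0,0]},{"grip":1,"slide":[-0.5,0,6],"rot":[0,0,0]}]'
python3 -c "
from h import *
s=env.state();print(s['time'],s['tool_pos'],s['force'],s['moment'],gal(s['tool_pos']))"
```

```text
time: 19.55
tool_pos: [0.5468, -0.1824, 0.0409]
ee_rot: [[0.976, 0.216, 0.003], [0.216, -0.976, -0.001], [0.002, 0.002, -1.0]]
force: [-1.6, 4.5, 9.1]
gripper_width: 0.012
19.55 [ 0.54678748 -0.1823884   0.04088664] [-1.57763944  4.50250095  9.05956932] [-0.9652774  -0.03157823 -0.09568204] [1.1928078  0.36589694]
```

```bash
python3 -m crank '[{"grip":1,"slide":[0,-0.8,1],"rot":[0,0,0]},{"grip":1,"slide":[0,-0.8,2],"rot":[0,0,0]},{"grip":1,"slide":[0,-0.8,3],"rot":[0,0,0]},{"grip":1,"slide":[0,-0.8,3],"rot":[0,0,0]}]'
python3 -c "
from h import *
s=env.state();print(s['time'],s['tool_pos'],s['force'],s['moment'],gal(s['tool_pos']))"
```

```text
time: 19.88
tool_pos: [0.5451, -0.1814, 0.0358]
ee_rot: [[0.977, 0.215, -0.001], [0.215, -0.977, 0.0], [-0.001, -0.001, -1.0]]
force: [-0.7, 0.3, -2.5]
gripper_width: 0.0118
19.8833 [ 0.54514886 -0.18141239  0.03576442] [-0.74838936  0.33331938 -2.48261423] [-0.04677867 -0.03301295  0.03586593] [-0.20027748  1.6685806 ]
```

```bash
python3 -m crank '[{"grip":1,"slide":[0,0,1],"rot":[0,0,0]},{"grip":1,"slide":[0,0,2],"rot":[0,0,0]},{"grip":1,"slide":[0,0,3],"rot":[0,0,0]},{"grip":1,"slide":[0,0,4],"rot":[0,0,0]},{"grip":1,"slide":[0,0,4],"rot":[0,0,0]}]'
python3 -c "
from h import *
s=env.state();print(s['time'],s['tool_pos'],s['force'],s['moment'],gal(s['tool_pos']))
p,d,c=snap('side')
cv2.imwrite('pics/s3.png',cv2.resize(p[190:310,270:390],None,fx=5,fy=5,interpolation=cv2.INTER_CUBIC))"
```

```text
time: 20.3
tool_pos: [0.5452, -0.1814, 0.0357]
ee_rot: [[0.977, 0.215, -0.0], [0.215, -0.977, 0.0], [-0.0, -0.0, -1.0]]
force: [-8.3, 2.7, 23.9]
gripper_width: 0.0116
20.3 [ 0.54521432 -0.18142444  0.03565059] [-8.30609731  2.74687598 23.88246192] [0.39992093 1.25508408 0.00836027] [-0.13889214  1.6428582 ]
```

View pics/s3.png

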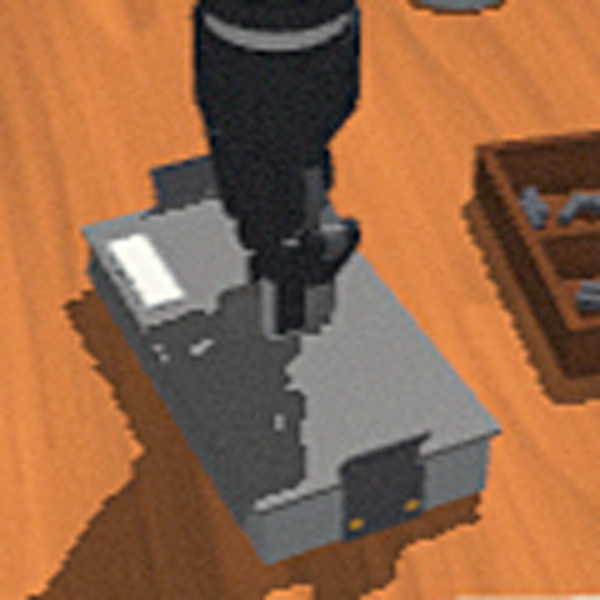

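The cover is home. It hits a hard stop at TCP 35.7 mm, as predicted, and both clip noses stand over the end edges: right at (390,450), left at (185,190). I'll ease the sideways load, press a little more and check that it holds.

```bash
python3 -m crank '[{"grip":1,"slide":[-1,0,0.5],"rot":[0,0,0]},{"grip":1,"slide":[-1,0,1],"rot":[0,0,0]},{"grip":1,"slide":[-1,0,1],"rot":[0,0,0]},{"grip":1,"slide":[-1,0,1],"rot":[0,0,0]},{"grip":1,"slide":[-1,0,1],"rot":[0,0,0]}]'
python3 -m crank '[{"grip":1,"slide":[0,0,0],"rot":[0,0,0]},{"grip":1,"slide":[0,0,0],"rot":[0,0,0]},{"grip":1,"slide":[0,0,0],"rot":[0,0,0]},{"grip":1,"slide":[0,0,0],"rot":[0,0,0]},{"grip":1,"slide":[0,0,0],"rot":[0,0,0]}]'
python3 - <<'E'
from h import *
p,d,c=snap('top');W=world(d,c)
g=gw(0,0,35)
# plate height at galley-frame points not hidden by the arm; galley rim 32 + plate 3 = 35 expected
for x in(-45,0,45):
    r=[]
    for y in(-95,-75,75,95):
        u,v=px(c,gw(x,y,35)).round().astype(int); r.append(np.round(W[v,u,2]*1000,1))
    print(x,r)
s=env.state();print(s['time'],s['tool_pos'],s['force'])
E
```

```text
time: 20.77
tool_pos: [0.5452, -0.1814, 0.0356]
ee_rot: [[0.977, 0.215, 0.002], [0.215, -0.977, 0.0], [0.002, 0.001, -1.0]]
force: [-7.4, 4.5, 27.4]
gripper_width: 0.0117
time: 21.18
tool_pos: [0.5452, -0.1815, 0.0356]
ee_rot: [[0.977, 0.215, 0.002], [0.215, -0.977, 0.0], [0.002, 0.001, -1.0]]
force: [-6.3, 3.7, 28.0]
gripper_width: 0.0115
-45 [np.float64(382.3), np.float64(380.8), np.float64(38.0), np.float64(32.9)]
0 [np.float64(390.4), np.float64(389.6), np.float64(36.9), np.float64(33.7)]
45 [np.float64(38.6), np.float64(381.9), np.float64(35.4), np.float64(38.3)]
21.2333 [ 0.54525342 -0.18144685  0.0356504 ] [-6.57592423  3.55844716 27.95423896]
```

The cover sits level at about 35 mm everywhere the camera can see, and the press holds steady at 28 N. I'm handing it in.

```bash
python3 -c "
from rig import env
print(env.finish_job())"
```

```text
the job is handed in; nothing more can be done
None
```

I pushed the four blocks into a tight row, flush with the far wall and closed up to the right end. I then pressed the cover on until the clips snapped and handed the job in at about 21 s, still gripping the cover and pressing at about 28 N.

- **Row:** all four blocks stopped at the depth expected for flush. The end push stopped within 1 mm of where a tight row should stop it. A picture of the open galley showed the row with no visible gaps.
- **Cover:** resistance rose to about 9 N, then dropped suddenly as the clips snapped over. After that the cover stopped hard at the predicted home height. The side picture shows both clip noses over its edge.
- **Checks that were weaker or off:**
    - My first grip was too high on the bar, so I reopened and gripped again lower.
    - The last plate heights read 33–39 mm against 35 mm expected, which is camera noise. The arm hid most of the right half, leaving one usable point there, so "level" is confirmed mainly on the left.
    - The tool finished 1.6 mm left of my estimated galley centre after I eased it away from a sideways push while pressing.
    - A sideways load of about 7 N remained at hand-in.

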